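# Stow a spool in a push-to-open notions drawer

### The arm

A 6-joint arm with a two-finger parallel gripper is mounted at the origin on the work surface. World frame = base frame: x ahead of the robot, y to its left, z up, the work surface at z = 0. Lengths are in m, angles in rad, forces in N, time in s.
With the tool pointing down it reaches from about 0.3 to 0.775 m from the base axis. Payload 14.6 kg.
Tool frame: the origin (TCP) lies at the very end of the fingers, on their centre line; the grasp point (between the pads) lies ctrl.tcp_to_grasp behind it (ctrl.tcp_to_grasp is the distance from the TCP to the grasp point, in m); x points along the fingers, y is the direction in which the jaws open and shut, and the axes are right-handed (so a half turn about x gives the same grasp; the last joint's range is limited). The gripper opens to 94 mm and grips with 3 to 60 N. Pads are 16 mm wide; open, the fingers measure 119 mm over their backs; the gripper's body (75 mm by 177 mm) begins 78 mm behind the grasp point.
Start: joints at [-1.212, 0.3, 1.521, -0, 1.321, -0.067], TCP at [0.227, -0.501, 0.205] pointing down, gripper open.
Joint ranges: [-3.03, 3.03], [-0.79, 2.21], [0.23, 2.52], [-1.04, 4.18], [0, 3.07], [-2.55, 2.55]. Speed limits (rad/s): [2.22, 2.22, 2.57, 3.14, 3.14, 3.14].

### API

Orientations are given as [roll, pitch, yaw] about the fixed x, y, z axes, in that order (R = Rz(yaw) Ry(pitch) Rx(roll)).
In Python, from station import ctrl gives the robot as it stands.
- The arm moves only by the tool play_rows, never from a script. Its argument "increments" is a list that holds one entry, the list of rows, each a list of 5 numbers: the closure in counts, from 0 (fully open) to 255 (shut), then the shift along the tool's x, y, z in cm, then the turn about the tool's x in degrees. A call has 1 to 12 rows; each row shifts and turns the commanded pose from where the row before left it, along the tool's axes as they then stand; what a row does not reach is not made up. A row lasts 1/12 s, in which the tool goes at most 41.7 mm and 7.16 degrees, less where a joint would pass 70% of its speed; a pose out of reach is approached as far as the arm can. A call is refused whole if a number of a shift passes 4.17 or a number of a turn 7.16, either way. A call with a gripper value outside its range is refused whole. The fingers move at their own pace and stop on an object; "newtons" is the grip in N (left out, the last holds). Time passes only in rows, so rows that do not move let the fingers close. It gives the time, the measured TCP pose, the force and the opening at its end, in the units of the state.
- ctrl.get_obs(): the state, without advancing time (a new reading comes with each control period).
- ctrl.camera(name): name is "scene" or "side" or "wrist"; returns the picture (480x640x3 uint8, red, green, blue); there is no depth.
- ctrl.calibration(name): a dict with "fx", "fy", "cx", "cy" (pixels), "rvec" (rotation vector, rad) and "tvec" (3), from world to camera coordinates, as OpenCV has them; the wrist camera has in their place "T_tool_cam" (4x4, takes a point from camera to tool coordinates, whose origin is the TCP and whose axes are the tool frame's). Camera axes: x right, y down, z forward; pixel columns grow to the right and rows downward; lengths in m; the calibration is good to about 2 mm. A picture is of the moment at which its call begins: read the wrist's pose just before it. calibration takes no time and is no camera call.
- ctrl.hand_in(): hands the job in, once; it reports no verdict.
The state is a dict: "time_s": time; "qpos": joint angles; "joint_vel": joint speeds; "tau": joint torques, N m; "ee_pos": TCP position; "eef_rot": TCP orientation; "force": force on the tool from outside, world axes, zero at the start; "moment": the same for the moment, N m; "grip_width": finger opening in m.
Only numpy, scipy, OpenCV 4.12 (cv2) and the standard library are available. Lean on these libraries where they do the work, as an engineer would, in place of code of your own. Each camera call takes 0.05 s, during which the arm holds its last target.

### The job

Push the red front of the little wooden cabinet in against its touch latch so that the drawer springs open, stand the red spool of trim upright inside the drawer, then push the drawer shut until it latches and stays closed, flush as it was at first. The latch is delicate: push gently, never harder than 12 N. Leave the gold spool and all the other things on the table where they are.

Things in the scene. Friction and masses are not known exactly. Their poses are not given: they have to be found in the camera images.
- cabinet: Low fixed wooden cabinet with one drawer, shell 220 deep (x) x 210 wide (y) x 78 high, open at its front for the drawer. Origin at the centre of its underside on the table; its own -x is the way the drawer springs out, its +x the way to push, z up. Its place and yaw differ from run to run.
- drawer_front (a point): Centre of the outer face of the drawer's plain red front panel, which has no handle: 206 wide (y) x 70 high x 12 thick, from 8 to 78 above the table, 22 clear of the shell when latched. Axes as the cabinet's: push along +x, best on its upper half (below about 45 a gripper may foul its top edge). It moves with the drawer.
- drawer_in (a point): Point on the drawer's floor (18 above the table), midway across, 52 behind the inner face of the front panel. The tray is 160 wide (y) inside and runs 216 back from the panel; side walls rise 37 above the floor. Drawer out: the 122 nearest the panel lie open to above. The cabinet's roof is 50 above the drawer floor. Axes as the cabinet's; moves with the drawer.
- drawer (a joint): Drawer travel in m: 0 latched, 0.100 fully out (its 2 to 3 N spring sends it all the way), below 0 when pushed in past the latched place. Push-push latch: each push right to its inner stop, then let go, changes it over: latched springs out; open comes back and holds at 0. The stop lies 6 to 16 mm past the latched place, unlike each run: pushing takes 3 to 4 N up to it, then rises steeply; 6 to 8 N is enough.
- red_spool_center (a point): Centre (22 above the underside) of the red spool of trim, an upright cylinder of 44 diameter and 44 high, about 90 g, loose on the table. z along its axis. Which of two places it has and which the gold one has is drawn by lot.
- gold_spool_center (a point): Centre of the gold spool, same size and shape, not to be moved.
- glue_gun: Blue glue gun lying flat, 135 x 130 x 30, bystander. Origin under its barrel's middle.
- tape_roll: Paper tape roll lying flat, 96 diameter, 24 high, bystander. Origin at the centre of its underside.
- bead_jar: Amber jar with white cap, 64 diameter, 85 high, bystander. Origin at the centre of its underside.
- paint_can: Green closed paint can, 72 diameter, 95 high, bystander. Origin at the centre of its underside.
- scissors: Scissors with yellow handles lying flat, 140 x 68 x 8, bystander. Origin near the pivot.
- brush: Flat paint brush with a wooden handle lying flat, bystander. Origin near its middle.
Not all that is in view belongs to the job. What is shaped like the part that bears red_spool_center but blue or orange is not meant.

How it is judged:
On the way, in this order (a step that is already met when the one before it is completed fails the run):
1. the drawer has sprung out fully on its touch latch (value of joint drawer above 0.09 m), for 0.2 s.
2. the red spool stands upright in the drawer, let go (x of red_spool_center in the frame of drawer_in between -0.045 and 0.14 m and y of red_spool_center in the frame of drawer_in between -0.075 and 0.075 m and z of red_spool_center in the frame of drawer_in between 0.015 and 0.03 m and angle between red_spool_center's own z axis and vertical below 0.15 rad and contact force between the fingers and red_spool below 0.05 N), for 0.2 s.
At the end, for the whole second after the job is handed in: The drawer is latched shut (within 4 mm of its latched place) with nothing holding it, and the red spool stands upright (within 0.15 rad) and at rest on the drawer's floor (value of joint drawer between -0.003 and 0.004 m and x of red_spool_center in the frame of drawer_in between -0.045 and 0.14 m and y of red_spool_center in the frame of drawer_in between -0.075 and 0.075 m and z of red_spool_center in the frame of drawer_in between 0.015 and 0.03 m and angle between red_spool_center's own z axis and vertical below 0.15 rad and linear speed of red_spool below 0.02 m/s); the robot touches nothing.
It fails at once if the robot pushes on the drawer with more than 12 N (contact force between any of the fingers, the arm and drawer above 12 N).
It fails at once if one of the bystanders is moved more than 25 mm (distance of any of gold_spool_center, glue_gun, tape_roll, bead_jar, paint_can, scissors, brush from where it was at the start of the episode above 0.025 m).
It also fails if it takes over 72 s, if anything falls off the work surface, if the arm or the gripper's body presses on something with over 40 N, if the wrist force passes 120 N, or if a joint passes its speed limit or range.

## Working session

There is one attempt and no reset: what is moved stays moved. The work goes in short steps, Python scripts to look and compute and a tool call to move; the robot and the scene stay as the last step left them, time stands still between calls to the robot, and variables do not carry over. Pictures are saved under pics/ and viewed, and the job is handed in when it is done.

Besides the shell and the picture viewer there is one more tool, called after ">>>" by a JSON object that holds its "op" and its "data", one argument or row to a line. play_rows: Moves the arm, as the interface text tells. Its arguments: {"type":"object","properties":{"increments":{"type":"array"},"newtons":{"type":"number"}},"required":["increments"]}

```bash
ls; mkdir -p pics; python3 - <<'E'
from station import ctrl
import cv2
o=ctrl.get_obs()
for k,v in o.items(): print(k,v)
print(ctrl.tcp_to_grasp)
for n in ["scene","side","wrist"]:
    im=ctrl.camera(n); cv2.imwrite(f"pics/{n}0.png",im[:,:,::-1]); print(n,ctrl.calibration(n))
E
```

```text
pics
time_s 0.0
qpos [-1.21165046e+00  3.00494738e-01  1.52158871e+00 -3.44523938e-06
  1.32070431e+00 -6.66081595e-02]
joint_vel [ 3.70626239e-04  9.54952841e-05 -1.64537408e-03  4.55439461e-05
 -9.67476247e-04 -1.05649905e-03]
tau [ 9.02456650e-04 -5.31800187e+01 -3.52731121e+01  7.08153960e-02
  2.45103403e-02 -1.09501605e-04]
ee_pos [ 0.2270522  -0.50065216  0.20487014]
eef_rot [-1.63461223  1.56960122  1.9327353 ]
force [-0.39602068  0.12083308  0.14013291]
moment [-0.00448777 -0.00695391  0.06151327]
grip_width 0.0942166555048203
0.0188
scene {'fx': 533.314713376191, 'fy': 533.314713376191, 'cx': 316.241966428169, 'cy': 242.52147718718425, 'rvec': array([ 1.99994403,  1.01486229, -0.48939734]), 'tvec': array([-0.29578118, -0.19831023,  1.53867203])}
side {'fx': 604.7900711361124, 'fy': 604.7900711361124, 'cx': 312.89516697816475, 'cy': 230.40567624700685, 'rvec': array([ 0.63685455, -2.66057652,  1.13138007]), 'tvec': array([0.424199  , 0.19036559, 1.2228826 ])}
wrist {'fx': 429.2799501684791, 'fy': 429.2799501684791, 'cx': 322.6157588645162, 'cy': 240.74449386527803, 'T_tool_cam': array([[-2.23926436e-04, -2.83417250e-01,  9.58996670e-01,
        -1.79147785e-01],
       [ 9.99999783e-01, -6.58225757e-04,  3.89718275e-05,
         1.59893443e-03],
       [ 6.20191021e-04,  9.58996470e-01,  2.83417336e-01,
        -8.32865828e-02],
       [ 0.00000000e+00,  0.00000000e+00,  0.00000000e+00,
         1.00000000e+00]])}
```

View pics/scene0.png

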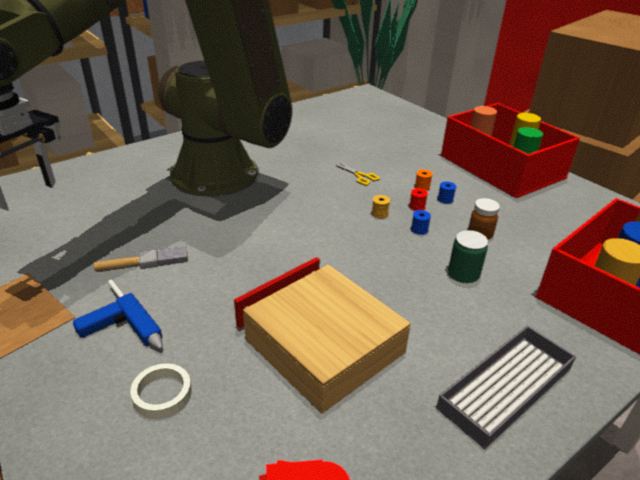

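View pics/side0.png

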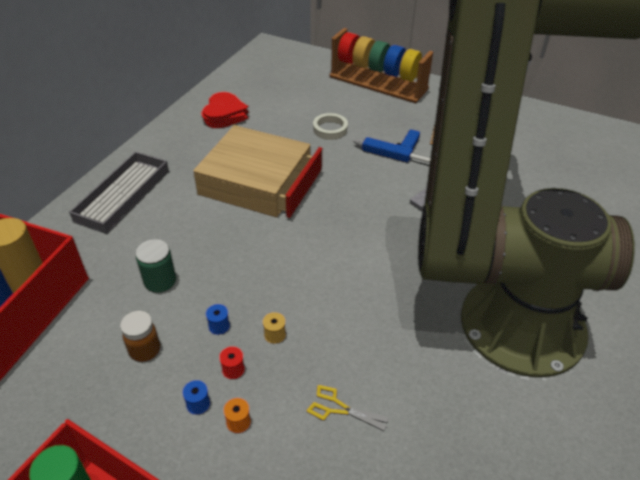

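View pics/wrist0.png

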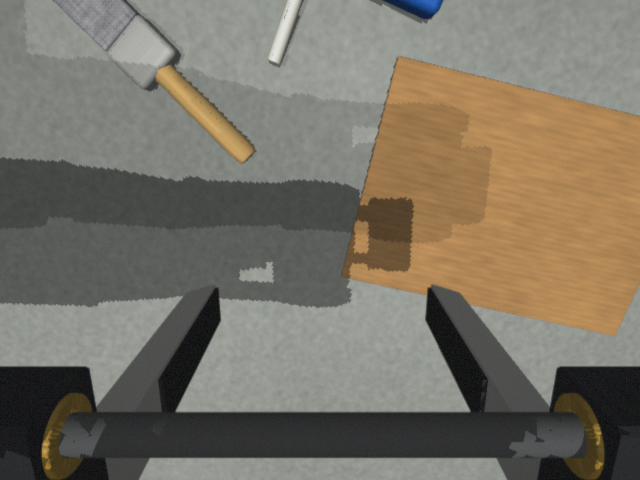

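The red spool is at about (419,198) in the scene view and (232,362) in the side view. The gold one is at (381,206) and (274,327). The cabinet's red front faces the robot, with its top edge running from (236,300) to (319,262) in the scene view. Next I'll measure these.

```bash
cat > h.py <<'E'
import numpy as np, cv2
from station import ctrl
def cal(n):
    c=ctrl.calibration(n); K=np.array([[c['fx'],0,c['cx']],[0,c['fy'],c['cy']],[0,0,1]])
    return K,cv2.Rodrigues(c['rvec'])[0],c['tvec']
def plane(n,uv,z):
    K,R,t=cal(n); uv=np.atleast_2d(uv).astype(float)
    d=(R.T@np.linalg.inv(K)@np.c_[uv,np.ones(len(uv))].T).T; c=-R.T@t
    return c+d*((z-c[2])/d[:,2])[:,None]
def proj(n,P):
    K,R,t=cal(n); p=(K@(R@np.atleast_2d(P).T+t[:,None])).T
    return p[:,:2]/p[:,2:]
def mask(im,c):
    h=cv2.cvtColor(im,cv2.COLOR_RGB2HSV); H,S,V=[h[...,i].astype(int) for i in range(3)]
    m={'red':((H<5)|(H>174))&(S>170)&(V>60),'gold':(H>17)&(H<27)&(S>150)&(V>90),
       'wood':(H>10)&(H<28)&(S>70)&(V>90)}[c]
    return m.astype(np.uint8)*255
def blobs(m,amin=60):
    n,l,s,c=cv2.connectedComponentsWithStats(m)
    return [(i,s[i].tolist(),c[i].round(1).tolist()) for i in range(1,n) if s[i][4]>amin],l
E
python3 - <<'E'
from h import *
for n in ['scene','side']:
    im=cv2.imread(f'pics/{n}0.png')[:,:,::-1]
    for c in ['red','gold','wood']:
        b,l=blobs(mask(im,c)); 
        for x in b:
            i,s,ce=x
            if c!='wood' and 200<s[4]+150<900 and s[2]<40: print(n,c,s,ce,'ray z.022',plane(n,ce,.022)[0].round(4), 'z.024',plane(n,[s[0]+s[2]/2,s[1]+s[3]/2],.022)[0].round(4))
            elif s[4]>800:
                cs=max(cv2.findContours((l==i).astype(np.uint8),0,2)[0],key=cv2.contourArea)
                q=cv2.approxPolyDP(cs,3,True)[:,0]; print(n,c,s,q.tolist())
E
```

```text
scene red [441, 0, 199, 198, 13629] [[639, 0], [507, 0], [484, 104], [498, 110], [490, 136], [470, 125], [473, 109], [450, 115], [441, 155], [516, 197], [565, 178], [578, 137], [541, 121], [544, 135], [538, 151], [526, 154], [508, 144], [515, 114], [529, 107], [548, 32], [606, 8], [639, 14]]
scene red [409, 188, 19, 22, 304] [417.9, 198.5] ray z.022 [0.4604 0.36   0.022 ] z.024 [0.4631 0.3595 0.022 ]
scene red [536, 198, 104, 156, 8274] [[616, 198], [553, 248], [536, 296], [639, 353], [639, 288], [593, 265], [603, 240], [617, 236], [621, 225], [635, 220], [639, 207]]
scene red [235, 258, 84, 70, 1153] [[318, 259], [235, 299], [237, 325], [243, 323], [241, 310], [245, 305], [317, 268]]
scene red [259, 460, 91, 20, 1466] [[259, 476], [349, 479], [340, 466], [321, 460], [278, 460], [267, 464], [266, 473]]
scene gold [517, 112, 25, 17, 277] [529.5, 119.0] ray z.022 [0.3052 1.0705 0.022 ] z.024 [0.3132 1.0591 0.022 ]
scene gold [354, 172, 26, 13, 178] [365.5, 177.4] ray z.022 [0.2949 0.3208 0.022 ] z.024 [0.3021 0.3201 0.022 ]
scene gold [373, 195, 17, 23, 281] [381.0, 205.8] ray z.022 [0
[... 1988 characters left out ...]
[0.2735 0.333  0.022 ] z.024 [0.2676 0.3348 0.022 ]
side wood [194, 124, 118, 86, 5507] [[232, 125], [194, 169], [197, 190], [240, 198], [246, 207], [233, 204], [250, 209], [244, 200], [252, 200], [254, 208], [258, 201], [259, 206], [266, 202], [274, 204], [199, 187], [195, 179], [198, 175], [206, 183], [227, 182], [232, 189], [232, 184], [260, 194], [277, 193], [283, 199], [279, 208], [284, 209], [285, 192], [311, 156], [305, 156], [308, 159], [299, 172], [294, 172], [286, 191], [278, 191], [309, 144]]
side wood [0, 217, 27, 66, 817] [[2, 218], [0, 261], [6, 261], [1, 265], [15, 278], [14, 282], [17, 277], [12, 276], [14, 269], [7, 267], [10, 260], [5, 247], [16, 241], [26, 226], [21, 219]]
```

```bash
python3 - <<'E'
from h import *
print('panel scene',plane('scene',[[318,259],[235,299]],.078).round(4).tolist())
print('panel side',plane('side',[[320.5,148],[287,193]],.078).round(4).tolist())
print('roof scene',plane('scene',[[328,265],[410,323],[323,386]],.078).round(4).tolist())
print('roof side',plane('side',[[232,126],[309,145],[280,192],[194.5,169]],.078).round(4).tolist())
E
python3 - <<'E'
import cv2,numpy as np
a=cv2.imread('pics/scene0.png')[240:420,220:420]; b=cv2.imread('pics/side0.png')[110:230,180:340]
a=cv2.resize(a,None,fx=3,fy=3);b=cv2.resize(b,None,fx=4,fy=4)
cv2.imwrite('pics/ca.png',a);cv2.imwrite('pics/cb.png',b)
E
```

```text
panel scene [[0.5736, -0.0576, 0.078], [0.5816, -0.2572, 0.078]]
panel side [[0.5838, -0.2554, 0.078], [0.5753, -0.064, 0.078]]
roof scene [[0.6012, -0.053, 0.078], [0.8174, -0.0356, 0.078], [0.8374, -0.2466, 0.078]]
roof side [[0.8346, -0.2368, 0.078], [0.6154, -0.2536, 0.078], [0.5914, -0.0598, 0.078], [0.8172, -0.041, 0.078]]
```

View pics/ca.png

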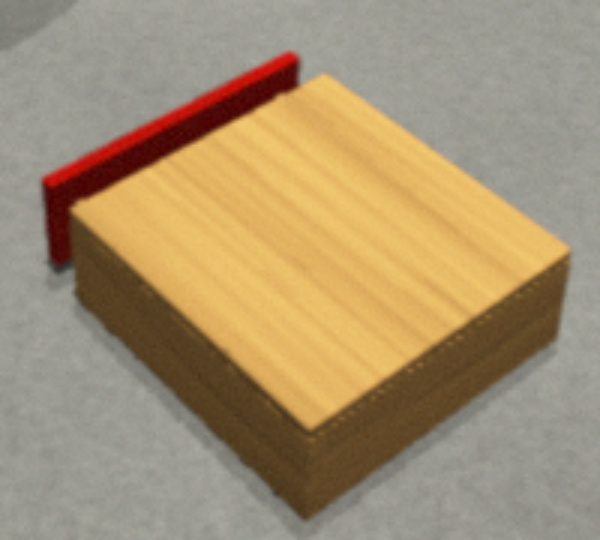

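View pics/cb.png

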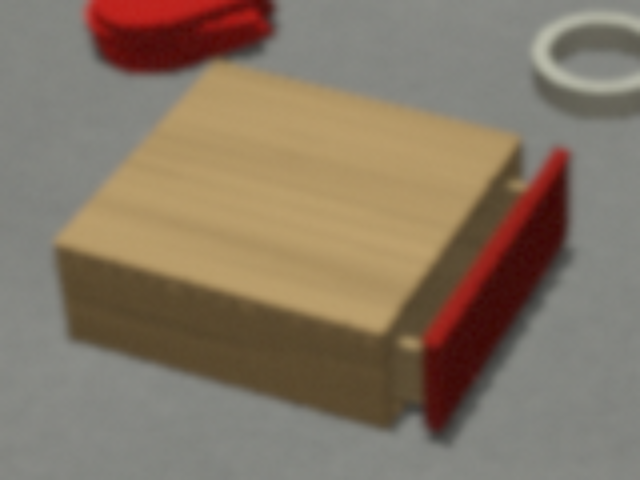

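```bash
cat >> h.py <<'E'
from scipy.spatial.transform import Rotation as Ro
def state(p=True):
    o=ctrl.get_obs(); R=Ro.from_euler('xyz',o['eef_rot']).as_matrix()
    if p: print('t',round(o['time_s'],2),'pos',np.round(o['ee_pos'],4),'zyaw',round(np.degrees(np.arctan2(R[1,2],R[0,2])),2),'tilt',np.round(R[:,0],3),'F',np.round(o['force'],2),'w',round(o['grip_width'],4),'q',np.round(o['qpos'],2))
    return o,R
def to(tgt,yaw=None):
    o,R=state(); a=0.
    if yaw is not None:
        c=np.degrees(np.arctan2(R[1,2],R[0,2])); d=(yaw-c+180)%360-180
        # find sign of turn about tool x (x is down => +turn = -world yaw)
        a=-d; print('turn deg',round(a,2),'(alt half turn',round(a-180*np.sign(a),2),')')
    d=np.array(tgt)-o['ee_pos']
    print('now-axes shift cm',(R.T@d*100).round(2)); 
    R2=R@Ro.from_euler('x',a,degrees=True).as_matrix(); print('after-turn shift cm',(R2.T@d*100).round(2))
E
python3 - <<'E'
from h import *
to([.50,-.165,.2],4.)
print(plane('scene',[[95,265],[187,250],[117,285],[160,347],[161,390]],.01).round(3).tolist())
print('blue1',plane('scene',[421,222],.022).round(3),plane('side',[218,319],.022).round(3),'blue2',plane('scene',[447,192],.022),plane('side',[197,397],.022),'orange',plane('scene',[424,180],.022),plane('side',[237,415],.022))
E
```

```text
t 0.15 pos [ 0.2271 -0.5007  0.205 ] zyaw -155.6 tilt [-0.     0.001 -1.   ] F [-0.44 -0.03 -0.05] w 0.094 q [-1.21  0.3   1.52  0.    1.32 -0.07]
turn deg -159.6 (alt half turn 20.4 )
now-axes shift cm [  0.52 -19.3  -38.72]
after-turn shift cm [ 0.52 31.58 29.57]
[[0.239, -0.418, 0.01], [0.304, -0.229, 0.01], [0.332, -0.403, 0.01], [0.548, -0.401, 0.01], [0.641, -0.44, 0.01]]
blue1 [[0.544 0.285 0.022]] [[0.545 0.281 0.022]] blue2 [[0.48156167 0.44969477 0.022     ]] [[0.48241689 0.44388163 0.022     ]] orange [[0.39945331 0.44642082 0.022     ]] [[0.40005962 0.44147101 0.022     ]]
```

>>> {"op": "play_rows", "data": {
  "increments": [
    [[255,0,0,0,6.8],[255,0,0,0,6.8],[255,0,0,0,6.8],[255,0,-3.5,-3.3,0],[255,0,-3.5,-3.3,0],[255,0,-3.5,-3.3,0],[255,0,-3.5,-3.3,0],[255,0,-3.5,-3.3,0],[255,0,-3.5,-3.3,0],[255,0,-3.5,-3.3,0],[255,0,-3.5,-3.3,0],[255,0,-3.5,-3.3,0]]
  ],
  "newtons": 20
}}

```text
time_s: 1.15
ee_pos: [0.4656, -0.2089, 0.2055]
eef_rot: [1.311, 1.571, -1.761]
force: [0.2, -1.2, 0.2]
grip_width: 0.0173
```

```bash
python3 - <<'E'
from h import *
to([.53,-.165,.055],-176)
cv2.imwrite('pics/w1.png',ctrl.camera('wrist')[:,:,::-1])
E
```

```text
t 1.15 pos [ 0.4656 -0.2089  0.2055] zyaw -176.01 tilt [-0. -0. -1.] F [ 0.19 -1.17  0.18] w 0.0173 q [-0.49  0.21  1.63 -0.    1.3   1.01]
turn deg -0.01 (alt half turn 179.99 )
now-axes shift cm [15.04 -3.93 -6.73]
after-turn shift cm [15.04 -3.93 -6.73]
```

View pics/w1.png

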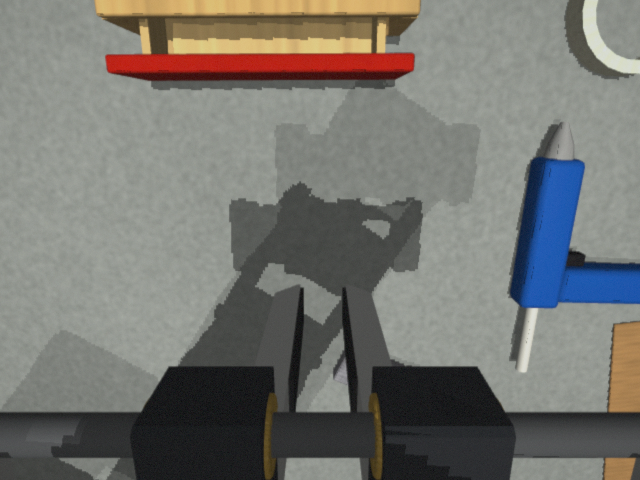

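The wrist view shows the red panel's top edge running from about (107,57) to (414,55), nearly square to the image. I'll measure it from here.

```bash
cat >> h.py <<'E'
def wplane(uv,z,o,R):
    c=ctrl.calibration('wrist'); T=np.eye(4); T[:3,:3]=R; T[:3,3]=o['ee_pos']; T=T@c['T_tool_cam']
    uv=np.atleast_2d(uv).astype(float)
    d=np.c_[(uv[:,0]-c['cx'])/c['fx'],(uv[:,1]-c['cy'])/c['fy'],np.ones(len(uv))]@T[:3,:3].T
    return T[:3,3]+d*((z-T[2,3])/d[:,2])[:,None]
E
python3 - <<'E'
from h import *
ctrl.camera('side')
o,R=state(); im=ctrl.camera('wrist'); cv2.imwrite('pics/w2.png',im[:,:,::-1])
m=mask(im,'red'); b,l=blobs(m,500); print(b)
i=max(b,key=lambda x:x[1][4])[0]
c=max(cv2.findContours((l==i).astype(np.uint8),0,2)[0],key=cv2.contourArea)
q=cv2.approxPolyDP(c,3,True)[:,0]; print(q.tolist())
print(wplane(q,.078,o,R).round(4).tolist())
h=cv2.cvtColor(im,cv2.COLOR_RGB2HSV)
print(h[40:95,250].tolist())
E
```

```text
t 1.25 pos [ 0.4672 -0.2067  0.2052] zyaw -175.7 tilt [ 0.     0.001 -1.   ] F [-0.21 -0.26  0.08] w 0.0091 q [-0.49  0.21  1.63  0.    1.3   1.01]
[(1, [110, 56, 308, 26, 6884], [264.8, 67.8])]
[[110, 58], [113, 73], [152, 80], [349, 81], [366, 75], [367, 79], [370, 75], [370, 80], [372, 77], [381, 81], [398, 80], [417, 69], [416, 57]]
[[0.5758, -0.0589, 0.078], [0.5666, -0.0603, 0.078], [0.5641, -0.0861, 0.078], [0.5733, -0.2178, 0.078], [0.5779, -0.2288, 0.078], [0.5755, -0.2297, 0.078], [0.5781, -0.2315, 0.078], [0.575, -0.2318, 0.078], [0.577, -0.2329, 0.078], [0.5749, -0.2392, 0.078], [0.5764, -0.2505, 0.078], [0.5842, -0.2623, 0.078], [0.5915, -0.2606, 0.078]]
[[20, 111, 205], [21, 109, 220], [21, 109, 220], [20, 108, 222], [21, 110, 221], [21, 110, 221], [21, 108, 221], [21, 110, 221], [21, 108, 221], [21, 108, 222], [21, 110, 221], [21, 111, 221], [21, 111, 221], [21, 108, 221], [21, 109, 220], [18, 118, 198], [9, 157, 167], [3, 209, 167], [2, 225, 179], [2, 218, 184], [2, 224, 183], [1, 227, 184], [2, 220, 184], [3, 236, 184], [3, 231, 184], [2, 222, 187], [3, 234, 185], [2, 233, 185], [2, 219, 189], [2, 225, 187], [1, 221, 187], [1, 213, 184], [2, 210, 141], [2, 214, 137], [2, 204, 111], [1, 193, 78], [2, 215, 64], [3, 206, 62], [1, 165, 65], [1, 202, 62], [4, 198, 63], [1, 154, 63], [10, 27, 84], [38, 11, 91], [53, 11, 91], [54, 14, 92], [75, 6, 90], [60, 8, 91], [50, 9, 88], [50, 8, 90], [48, 12, 109], [42, 9, 139], [48, 8, 151], [54, 8, 150], [50, 10, 149]]
```

```bash
python3 - <<'E'
from h import *
to([.540,-.1635,.055],-175.6)
E
```

```text
t 1.3 pos [ 0.4658 -0.2087  0.2051] zyaw -175.76 tilt [-0.001  0.    -1.   ] F [ 0.09 -0.73  0.4 ] w 0.0054 q [-0.49  0.21  1.63  0.    1.3   1.  ]
turn deg -0.16 (alt half turn 179.84 )
now-axes shift cm [15.01 -3.96 -7.74]
after-turn shift cm [15.01 -3.93 -7.75]
```

>>> {"op": "play_rows", "data": {
  "increments": [
    [[255,2.5,-0.7,-1.2,0],[255,2.5,-0.7,-1.2,0],[255,2.5,-0.7,-1.2,0],[255,2.5,-0.7,-1.2,0],[255,2.5,-0.7,-1.2,0],[255,2.5,-0.5,-1.2,0],[255,0,0,0,0],[255,0,0,0,0]]
  ]
}}

```text
time_s: 1.97
ee_pos: [0.5329, -0.1665, 0.0548]
eef_rot: [-0.371, 1.568, 2.84]
force: [0.8, -1.1, 0.6]
grip_width: 0.0005
```

```bash
python3 - <<'E'
from h import *
to([.540,-.1635,.055],-175.6)
im=ctrl.camera('wrist'); cv2.imwrite('pics/w3.png',im[:,:,::-1])
E
```

```text
t 1.97 pos [ 0.5329 -0.1665  0.0548] zyaw -176.03 tilt [-0.002  0.001 -1.   ] F [ 0.76 -1.06  0.64] w 0.0005 q [-0.37  0.49  1.64 -0.    1.02  1.13]
turn deg -0.43 (alt half turn 179.57 )
now-axes shift cm [-0.02 -0.25 -0.73]
after-turn shift cm [-0.02 -0.24 -0.73]
```

View pics/w3.png

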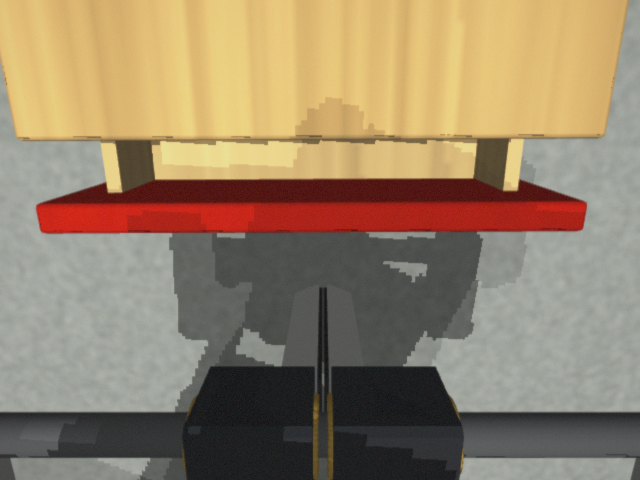

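Panel centre is at column 312 and the tool at 322, so I'm about 4 mm off centre. The gap to the panel is about 3 cm. I'll approach gently.

>>> {"op": "play_rows", "data": {
  "increments": [
    [[255,0,-0.3,-0.5,0],[255,0,0,-0.5,0],[255,0,0,-0.5,0],[255,0,0,-0.3,0],[255,0,0,-0.2,0],[255,0,0,-0.1,0],[255,0,0,-0.1,0],[255,0,0,0,0],[255,0,0,0,0]]
  ]
}}

```text
time_s: 2.77
ee_pos: [0.5555, -0.1613, 0.0554]
eef_rot: [-0.538, 1.571, 2.673]
force: [-0.3, -0.0, -0.2]
grip_width: 0.0007
```

```bash
python3 - <<'E'
from h import *
state()
im=ctrl.camera('wrist'); cv2.imwrite('pics/w4.png',im[:,:,::-1])
state()
E
```

```text
t 2.77 pos [ 0.5555 -0.1613  0.0554] zyaw -176.01 tilt [-0.  0. -1.] F [-0.33 -0.01 -0.19] w 0.0007 q [-0.35  0.52  1.58  0.    1.04  1.16]
t 2.82 pos [ 0.5555 -0.1613  0.0554] zyaw -176.01 tilt [-0.  0. -1.] F [0.45 0.26 0.32] w 0.0005 q [-0.35  0.52  1.58  0.    1.04  1.16]
```

View pics/w4.png

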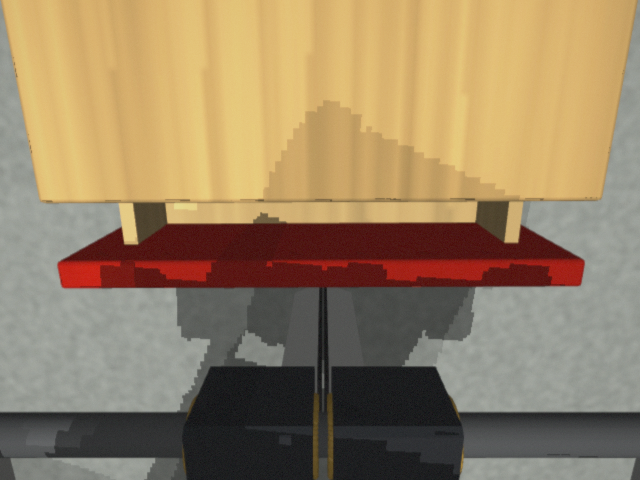

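The fingers are just short of the panel, whose front edge is at row 287. No contact yet, so I'll continue in small steps.

>>> {"op": "play_rows", "data": {
  "increments": [
    [[255,0,0,-0.1,0],[255,0,0,-0.1,0],[255,0,0,-0.1,0],[255,0,0,-0.1,0],[255,0,0,-0.1,0],[255,0,0,-0.1,0],[255,0,0,-0.1,0],[255,0,0,-0.1,0]]
  ]
}}

```text
time_s: 3.48
ee_pos: [0.5634, -0.1608, 0.0554]
eef_rot: [-0.134, 1.57, 3.077]
force: [-3.1, -0.1, 2.4]
grip_width: 0.0005
```

>>> {"op": "play_rows", "data": {
  "increments": [
    [[255,0,0,-0.1,0],[255,0,0,-0.1,0],[255,0,0,-0.1,0],[255,0,0,-0.1,0]]
  ]
}}

```text
time_s: 3.82
ee_pos: [0.5675, -0.1605, 0.0554]
eef_rot: [-0.27, 1.57, 2.942]
force: [-2.4, 0.5, 2.3]
grip_width: 0.0001
```

>>> {"op": "play_rows", "data": {
  "increments": [
    [[255,0,0,-0.1,0],[255,0,0,-0.1,0]]
  ]
}}

```text
time_s: 3.98
ee_pos: [0.5696, -0.1603, 0.0554]
eef_rot: [-0.324, 1.571, 2.888]
force: [-4.4, 0.7, 1.3]
grip_width: 0.0001
```

>>> {"op": "play_rows", "data": {
  "increments": [
    [[255,0,0,-0.1,0],[255,0,0,0,0]]
  ]
}}

```text
time_s: 4.15
ee_pos: [0.5707, -0.1602, 0.0554]
eef_rot: [-2.855, 1.571, 0.356]
force: [-2.3, 0.2, 0.8]
grip_width: 0.0006
```

>>> {"op": "play_rows", "data": {
  "increments": [
    [[255,0,0,-0.1,0],[255,0,0,0,0]]
  ]
}}

```text
time_s: 4.32
ee_pos: [0.5716, -0.1602, 0.0554]
eef_rot: [-2.639, 1.571, 0.572]
force: [-1.6, 0.2, 1.0]
grip_width: 0.0003
```

>>> {"op": "play_rows", "data": {
  "increments": [
    [[255,0,0,-0.05,0],[255,0,0,0,0]]
  ]
}}

```text
time_s: 4.48
ee_pos: [0.5721, -0.1601, 0.0554]
eef_rot: [-1.402, 1.571, 1.81]
force: [-2.4, -0.2, 1.0]
grip_width: 0.0005
```

>>> {"op": "play_rows", "data": {
  "increments": [
    [[255,0,0,-0.05,0],[255,0,0,-0.05,0]]
  ]
}}

```text
time_s: 4.65
ee_pos: [0.573, -0.1601, 0.0554]
eef_rot: [-0.814, 1.571, 2.397]
force: [-3.8, 0.3, 2.5]
grip_width: 0.0006
```

>>> {"op": "play_rows", "data": {
  "increments": [
    [[255,0,0,-0.05,0],[255,0,0,-0.05,0]]
  ]
}}

```text
time_s: 4.82
ee_pos: [0.574, -0.16, 0.0554]
eef_rot: [-0.53, 1.571, 2.681]
force: [-3.8, 1.0, 2.1]
grip_width: 0.0003
```

>>> {"op": "play_rows", "data": {
  "increments": [
    [[255,0,0,-0.05,0],[255,0,0,0,0]]
  ]
}}

```text
time_s: 4.98
ee_pos: [0.5746, -0.16, 0.0554]
eef_rot: [-2.803, 1.571, 0.409]
force: [-2.5, 1.1, 0.8]
grip_width: 0.0005
```

>>> {"op": "play_rows", "data": {
  "increments": [
    [[255,0,0,-0.05,0],[255,0,0,0,0]]
  ]
}}

```text
time_s: 5.15
ee_pos: [0.5751, -0.1599, 0.0554]
eef_rot: [-2.161, 1.571, 1.05]
force: [-2.9, 0.5, 2.3]
grip_width: 0.0007
```

>>> {"op": "play_rows", "data": {
  "increments": [
    [[255,0,0,-0.05,0],[255,0,0,-0.05,0]]
  ]
}}

```text
time_s: 5.32
ee_pos: [0.5759, -0.1598, 0.0554]
eef_rot: [-0.369, 1.571, 2.843]
force: [-5.2, 0.6, 1.7]
grip_width: 0.0002
```

>>> {"op": "play_rows", "data": {
  "increments": [
    [[255,0,0,-0.05,0],[255,0,0,0,0]]
  ]
}}

```text
time_s: 5.48
ee_pos: [0.5764, -0.1598, 0.0554]
eef_rot: [-0.289, 1.57, 2.923]
force: [-5.3, 0.7, 1.9]
grip_width: 0.0005
```

>>> {"op": "play_rows", "data": {
  "increments": [
    [[255,0,0,-0.05,0],[255,0,0,0,0]]
  ]
}}

```text
time_s: 5.65
ee_pos: [0.5767, -0.1598, 0.0554]
eef_rot: [-0.207, 1.57, 3.004]
force: [-7.4, 0.7, 4.2]
grip_width: 0.0006
```

>>> {"op": "play_rows", "data": {
  "increments": [
    [[255,0,0,-0.05,0],[255,0,0,0,0]]
  ]
}}

```text
time_s: 5.82
ee_pos: [0.577, -0.1598, 0.0554]
eef_rot: [-0.208, 1.569, 3.003]
force: [-7.5, 2.0, 4.4]
grip_width: 0.0005
```

Force is up to 7.5 N, so this is the stop. I'll let go.

>>> {"op": "play_rows", "data": {
  "increments": [
    [[255,0,0,1,0],[255,0,0,2,0],[255,0,0,3,0],[255,0,0,3,0],[255,0,0,3,0],[255,0,0,3,0],[0,-2,0,1,0],[0,-3,0,0,0],[0,-4,0,0,0],[0,-4,0,0,0],[0,0,0,0,0]]
  ]
}}

```text
time_s: 6.73
ee_pos: [0.4206, -0.1723, 0.1928]
eef_rot: [2.608, 1.559, -0.464]
force: [1.6, -0.9, 1.2]
grip_width: 0.0309
```

```bash
python3 - <<'E'
from h import *
o,R=state(); im=ctrl.camera('wrist'); cv2.imwrite('pics/w5.png',im[:,:,::-1])
im=ctrl.camera('scene'); cv2.imwrite('pics/s5.png',im[:,:,::-1])
E
```

```text
t 6.73 pos [ 0.4206 -0.1723  0.1928] zyaw -176.01 tilt [ 0.011 -0.005 -1.   ] F [ 1.64 -0.87  1.17] w 0.0309 q [-0.47  0.09  1.8   0.    1.24  1.03]
```

View pics/w5.png

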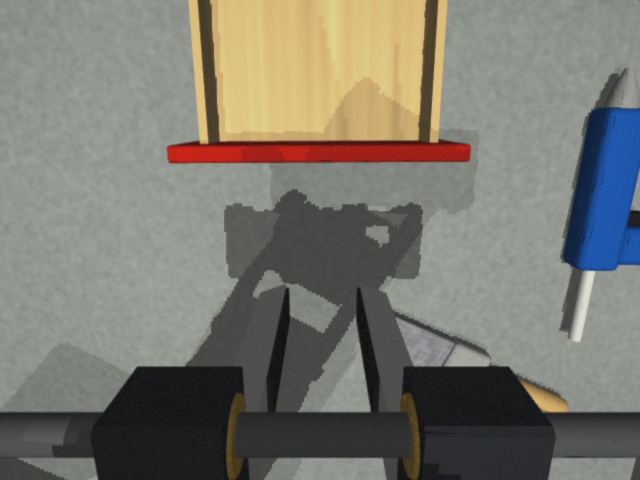

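View pics/s5.png

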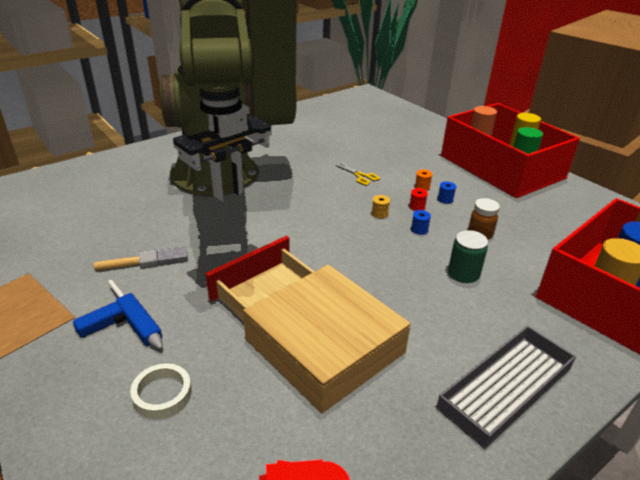

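The drawer is out. In the wrist view the panel is at rows 143–162, and nothing else was disturbed. I'll measure the open drawer and plan the move to the red spool, with the jaw axis at about 15° to clear its neighbours.

```bash
cat >> h.py <<'E'
def rows(p0,y0,p1,y1,n,g):
    # tool: x down, z at yaw, y = z cross x
    p=np.array(p0,float); p1=np.array(p1,float); y=y0; out=[]
    for k in range(n):
        zz=np.array([np.cos(np.radians(y)),np.sin(np.radians(y)),0]); xx=np.array([0,0,-1.]); yy=np.cross(zz,xx)
        R=np.c_[xx,yy,zz]; d=(p1-p)/(n-k)
        s=(R.T@d*100).round(1); t=-round((y1-y)/(n-k),1)
        out.append([g,*map(float,s),float(t)]); p=p+R@s/100; y-=t
    print('n',n,'end',p.round(4),y); print(out)
E
python3 - <<'E'
from h import *
o,R=state(); im=ctrl.camera('wrist')
m=mask(im,'red'); b,l=blobs(m,500)
c=max(cv2.findContours(m,0,2)[0],key=cv2.contourArea); q=cv2.approxPolyDP(c,2,True)[:,0]; print(q.tolist()); print(wplane(q,.078,o,R).round(4).tolist())
rows(o['ee_pos'],-176,[.478,.308,.2],-75,15,0)
E
```

```text
t 6.83 pos [ 0.4187 -0.1714  0.1867] zyaw -176.01 tilt [ 0.004 -0.002 -1.   ] F [-0.16 -0.95 -0.58] w 0.0383 q [-0.47  0.1   1.81  0.    1.23  1.03]
[[476, 143], [452, 138], [439, 141], [427, 138], [216, 139], [206, 142], [193, 139], [170, 142], [166, 147], [168, 158], [473, 157]]
[[0.4915, -0.2688, 0.078], [0.4936, -0.2526, 0.078], [0.4911, -0.2444, 0.078], [0.4925, -0.2363, 0.078], [0.4823, -0.0987, 0.078], [0.48, -0.0922, 0.078], [0.4813, -0.0837, 0.078], [0.4783, -0.0687, 0.078], [0.4749, -0.066, 0.078], [0.4679, -0.0671, 0.078], [0.4824, -0.2683, 0.078]]
n 15 end [0.478  0.3081 0.1997] -75.00000000000006
[[0, -0.1, -3.2, -0.6, -6.7], [0, -0.1, -3.1, -1.0, -6.7], [0, -0.1, -2.9, -1.3, -6.7], [0, -0.1, -2.8, -1.7, -6.7], [0, -0.1, -2.5, -2.0, -6.7], [0, -0.1, -2.3, -2.3, -6.8], [0, -0.1, -2.0, -2.5, -6.7], [0, -0.1, -1.7, -2.7, -6.8], [0, -0.1, -1.4, -2.9, -6.7], [0, -0.1, -1.0, -3.0, -6.8], [0, -0.1, -0.6, -3.2, -6.7], [0, -0.1, -0.3, -3.2, -6.8], [0, -0.0, 0.1, -3.2, -6.7], [0, -0.1, 0.5, -3.2, -6.8], [0, -0.0, 0.8, -3.1, -6.7]]
```

>>> {"op": "play_rows", "data": {
  "increments": [
    [[0,-0.1,-3.2,-0.6,-6.7],[0,-0.1,-3.1,-1.0,-6.7],[0,-0.1,-2.9,-1.3,-6.7],[0,-0.1,-2.8,-1.7,-6.7],[0,-0.1,-2.5,-2.0,-6.7],[0,-0.1,-2.3,-2.3,-6.8],[0,-0.1,-2.0,-2.5,-6.7],[0,-0.1,-1.7,-2.7,-6.8],[0,-0.1,-1.4,-2.9,-6.7],[0,-0.1,-1.0,-3.0,-6.8],[0,-0.1,-0.6,-3.2,-6.7],[0,-0.1,-0.3,-3.2,-6.8]]
  ]
}}

```text
time_s: 7.88
ee_pos: [0.4653, 0.2143, 0.1957]
eef_rot: [-1.128, 1.569, -2.783]
force: [0.6, -0.6, -0.6]
grip_width: 0.0938
```

>>> {"op": "play_rows", "data": {
  "increments": [
    [[0,0,0.1,-3.2,-6.7],[0,-0.1,0.5,-3.2,-6.8],[0,0,0.8,-3.1,-6.7],[0,0,0,0,0],[0,0,0,0,0],[0,0,0,0,0]]
  ]
}}

```text
time_s: 8.38
ee_pos: [0.4768, 0.3079, 0.1969]
eef_rot: [-1.26, 1.569, -2.57]
force: [-0.1, 0.3, -0.3]
grip_width: 0.0937
```

```bash
python3 - <<'E'
from h import *
o,R=state(); im=ctrl.camera('wrist'); cv2.imwrite('pics/w6.png',im[:,:,::-1])
b,l=blobs(mask(im,'red'),300)
for x in b: print(x, wplane(x[2],.022,o,R).round(4))
E
```

```text
t 8.38 pos [0.4768 0.3079 0.1969] zyaw -75.08 tilt [-0.002 -0.001 -1.   ] F [-0.11  0.33 -0.27] w 0.0937 q [ 0.51  0.35  1.48 -0.    1.32  0.25]
(1, [296, 131, 56, 59, 2312], [323.7, 160.5]) [[0.4664 0.3514 0.022 ]]
```

View pics/w6.png

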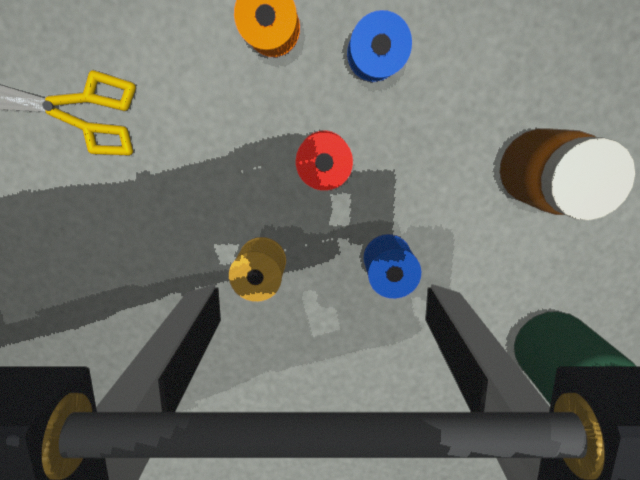

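The red spool's top is centred at (324,161), with free space to its left and right along the jaw axis.

```bash
python3 - <<'E'
from h import *
o,R=state(False)
P=wplane([[324.3,160.5]],.044,o,R)[0]; print(P)
for n,zc in (('scene',.022),('side',.022)): pass
to([P[0],P[1],.03],None)
print((R.T@(np.r_[P[:2],.03]-np.array([.478,.3081,.1997])))*100)
E
```

```text
[0.46658352 0.35344721 0.044     ]
t 8.43 pos [0.477  0.3076 0.1974] zyaw -75.11 tilt [-0.001 -0.001 -1.   ] F [-0.11  0.63  0.07] w 0.0937 q [ 0.51  0.35  1.48 -0.    1.32  0.25]
now-axes shift cm [16.74  0.2  -4.71]
after-turn shift cm [16.74  0.2  -4.71]
[16.96746147  0.08735262 -4.68461052]
```

>>> {"op": "play_rows", "data": {
  "increments": [
    [[0,2,0.1,-1.5,0],[0,2,0.1,-1.5,0],[0,2,0,-1.2,0],[0,2,0,-0.5,0],[0,2.5,0,0,0],[0,2.5,0,0,0],[0,2.5,0,0,0],[0,2,0,0,0],[0,1.2,0,0,0],[0,0,0,0,0],[0,0,0,0,0]]
  ]
}}

```text
time_s: 9.35
ee_pos: [0.4673, 0.3539, 0.0118]
eef_rot: [-1.107, 1.571, -2.417]
force: [0.2, -0.5, 0.2]
grip_width: 0.0944
```

```bash
python3 - <<'E'
from h import *
to([.4666,.3534,.01])
im=ctrl.camera('wrist'); cv2.imwrite('pics/w7.png',im[:,:,::-1])
E
```

```text
t 9.35 pos [0.4673 0.3539 0.0118] zyaw -75.07 tilt [-0. -0. -1.] F [ 0.24 -0.54  0.16] w 0.0944 q [ 0.59  0.6   1.57 -0.    0.97  0.33]
now-axes shift cm [ 0.18 -0.08  0.03]
after-turn shift cm [ 0.18 -0.08  0.03]
```

View pics/w7.png

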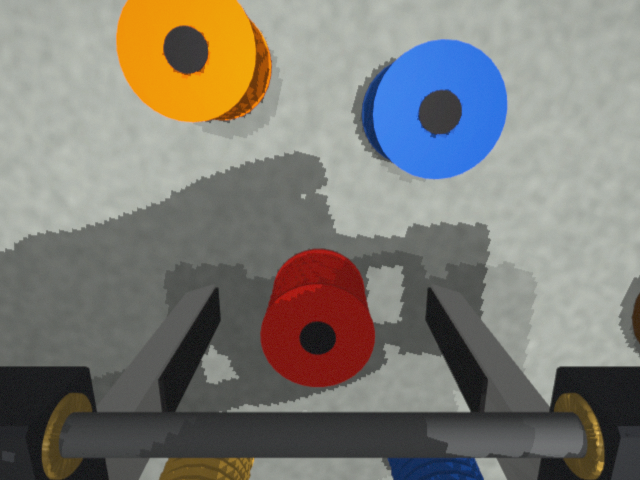

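The spool sits between the fingers, top centre at (318,338). I'll check it once, then close.

```bash
python3 - <<'E'
from h import *
o,R=state(False); P=wplane([[318,338]],.044,o,R)[0]; print(P, R.T@(P-o['ee_pos'])*1000)
E
```

```text
[0.46690239 0.35266579 0.044     ] [-31.37266363  -1.06466329   1.41626376]
```

>>> {"op": "play_rows", "data": {
  "increments": [
    [[255,0.2,0,0,0],[255,0,0,0,0],[255,0,0,0,0],[255,0,0,0,0],[255,0,0,0,0],[255,0,0,0,0],[255,0,0,0,0],[255,0,0,0,0],[255,0,0,0,0],[255,0,0,0,0]]
  ],
  "newtons": 15
}}

```text
time_s: 10.23
ee_pos: [0.4669, 0.3544, 0.0095]
eef_rot: [-1.541, 1.571, -2.85]
force: [-1.4, 0.5, 0.8]
grip_width: 0.0438
```

>>> {"op": "play_rows", "data": {
  "increments": [
    [[255,-1,0,0,0],[255,-2.5,0,0,0],[255,-3,0,0,0],[255,-3,0,0,0],[255,-3,0,0,0],[255,-2.5,0,0,0],[255,0,0,0,0]]
  ]
}}

```text
time_s: 10.82
ee_pos: [0.4685, 0.3554, 0.1657]
eef_rot: [1.899, 1.562, 0.59]
force: [-0.1, 0.2, -0.8]
grip_width: 0.0436
```

```bash
python3 - <<'E'
from h import *
o,R=state()
rows(o['ee_pos'],-75,[.540,-.163,.16],-175.7,17,255)
im=ctrl.camera('wrist'); cv2.imwrite('pics/w8.png',im[:,:,::-1])
E
```

```text
t 10.82 pos [0.4685 0.3554 0.1657] zyaw -75.0 tilt [ 0.007  0.005 -1.   ] F [-0.09  0.15 -0.79] w 0.0436 q [0.59 0.41 1.46 0.   1.26 0.32]
n 17 end [ 0.5396 -0.1635  0.1597] -175.70000000000007
[[255, 0.0, -0.4, 3.1, 5.9], [255, 0.0, -0.1, 3.1, 5.9], [255, 0.0, 0.3, 3.1, 5.9], [255, 0.0, 0.6, 3.0, 5.9], [255, 0.0, 0.9, 2.9, 5.9], [255, 0.0, 1.2, 2.8, 5.9], [255, 0.1, 1.4, 2.7, 5.9], [255, 0.0, 1.7, 2.6, 5.9], [255, 0.1, 2.0, 2.4, 5.9], [255, 0.0, 2.2, 2.1, 5.9], [255, 0.1, 2.4, 1.9, 6.0], [255, 0.0, 2.6, 1.6, 5.9], [255, 0.1, 2.8, 1.4, 6.0], [255, 0.0, 2.9, 1.1, 5.9], [255, 0.1, 3.0, 0.8, 6.0], [255, 0.0, 3.0, 0.4, 5.9], [255, 0.1, 3.1, 0.2, 6.0]]
```

View pics/w8.png

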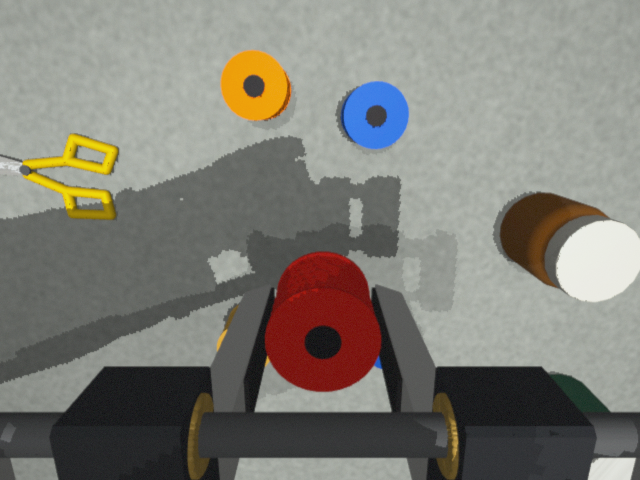

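The red spool is held upright, centred at (323,342), and the decoys have not moved. Next I'll carry it to the drawer.

>>> {"op": "play_rows", "data": {
  "increments": [
    [[255,0,-0.4,3.1,5.9],[255,0,-0.1,3.1,5.9],[255,0,0.3,3.1,5.9],[255,0,0.6,3.0,5.9],[255,0,0.9,2.9,5.9],[255,0,1.2,2.8,5.9],[255,0.1,1.4,2.7,5.9],[255,0,1.7,2.6,5.9],[255,0.1,2.0,2.4,5.9],[255,0,2.2,2.1,5.9],[255,0.1,2.4,1.9,6.0],[255,0,2.6,1.6,5.9]]
  ]
}}

```text
time_s: 11.87
ee_pos: [0.5172, -0.0127, 0.1553]
eef_rot: [-0.675, 1.569, 3.057]
force: [0.9, 1.0, -1.5]
grip_width: 0.044
```

>>> {"op": "play_rows", "data": {
  "increments": [
    [[255,0.1,2.8,1.4,6.0],[255,0,2.9,1.1,5.9],[255,0.1,3.0,0.8,6.0],[255,0,3.0,0.4,5.9],[255,0.1,3.1,0.2,6.0],[255,0,0,0,0],[255,0,0,0,0],[255,0,0,0,0]]
  ]
}}

```text
time_s: 12.53
ee_pos: [0.5375, -0.164, 0.1525]
eef_rot: [-0.523, 1.569, 2.695]
force: [0.4, 0.6, -0.1]
grip_width: 0.0438
```

```bash
python3 - <<'E'
from h import *
o,R=state()
to([.540,-.163,.16],-175.7)
im=ctrl.camera('wrist'); cv2.imwrite('pics/w9.png',im[:,:,::-1])
E
```

```text
t 12.53 pos [ 0.5375 -0.164   0.1525] zyaw -175.64 tilt [-0.002  0.001 -1.   ] F [ 0.35  0.65 -0.08] w 0.0438 q [-0.36  0.37  1.55  0.    1.22  1.13]
t 12.53 pos [ 0.5375 -0.164   0.1525] zyaw -175.64 tilt [-0.002  0.001 -1.   ] F [ 0.35  0.65 -0.08] w 0.0438 q [-0.36  0.37  1.55  0.    1.22  1.13]
turn deg 0.06 (alt half turn -179.94 )
now-axes shift cm [-0.75 -0.08 -0.26]
after-turn shift cm [-0.75 -0.08 -0.26]
```

View pics/w9.png

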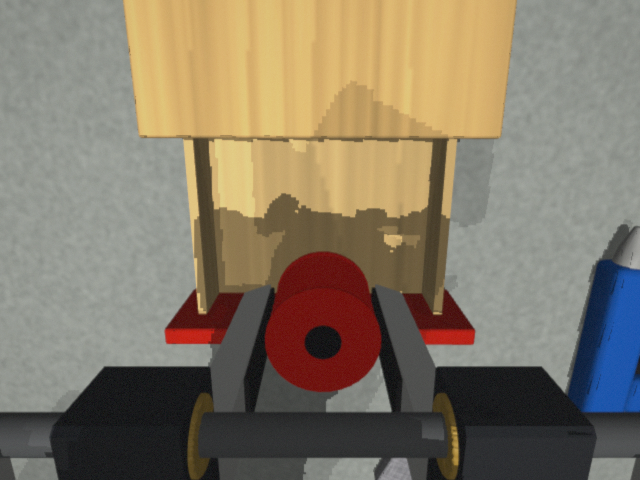

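The spool is centred over the drawer, whose panel spans columns 166–474. I'll lower it now.

>>> {"op": "play_rows", "data": {
  "increments": [
    [[255,2,0,-0.2,0],[255,2,0,-0.1,0],[255,2,0,0,0],[255,2,0,0,0],[255,1.5,0,0,0],[255,1,0,0,0],[255,0.7,0,0,0],[255,0.4,0,0,0],[255,0.3,0,0,0],[255,0.2,0,0,0],[255,0,0,0,0],[255,0,0,0,0]]
  ]
}}

```text
time_s: 13.58
ee_pos: [0.5413, -0.1644, 0.0329]
eef_rot: [2.732, 1.57, -0.335]
force: [-0.1, 0.1, 0.0]
grip_width: 0.0434
```

```bash
python3 - <<'E'
from h import *
state()
im=ctrl.camera('wrist'); cv2.imwrite('pics/w10.png',im[:,:,::-1])
im=ctrl.camera('side'); cv2.imwrite('pics/s10.png',cv2.resize(im[100:260,140:380,::-1],None,fx=3,fy=3))
E
```

```text
t 13.58 pos [ 0.5413 -0.1644  0.0329] zyaw -175.7 tilt [ 0.001 -0.    -1.   ] F [-0.13  0.07  0.04] w 0.0434 q [-0.36  0.53  1.63  0.    0.98  1.14]
```

View pics/w10.png

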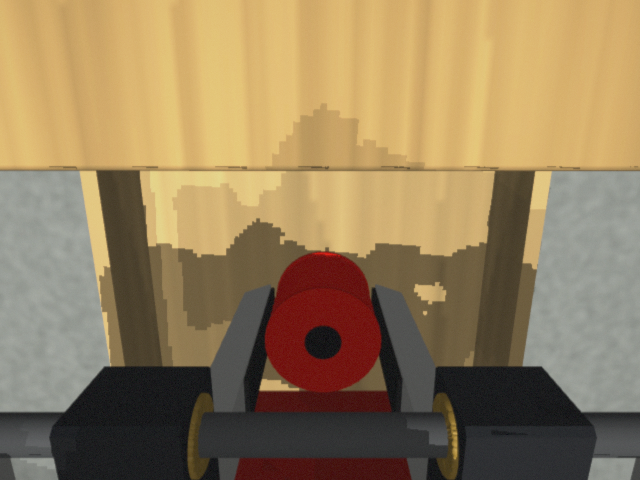

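View pics/s10.png

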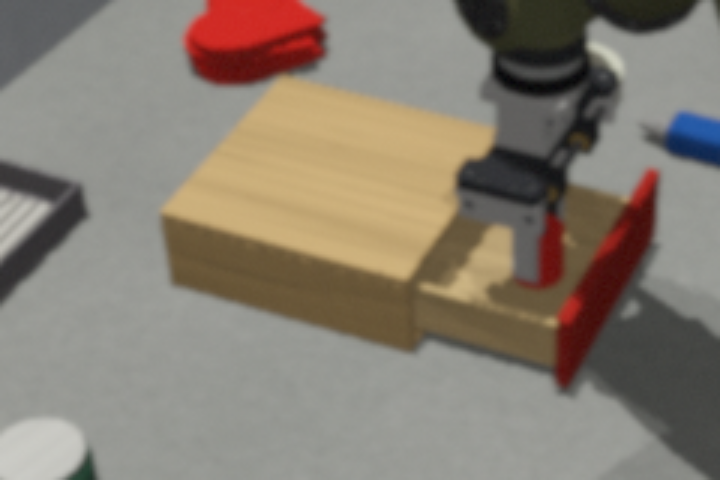

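>>> {"op": "play_rows", "data": {
  "increments": [
    [[255,0.1,0,0,0],[255,0.1,0,0,0],[255,0.1,0,0,0],[255,0.1,0,0,0],[255,0,0,0,0]]
  ]
}}

```text
time_s: 14.1
ee_pos: [0.5409, -0.1643, 0.0282]
eef_rot: [-0.483, 1.57, 2.733]
force: [0.4, 0.0, -2.2]
grip_width: 0.0432
```

>>> {"op": "play_rows", "data": {
  "increments": [
    [[255,0.1,0,0,0],[255,0,0,0,0],[255,0,0,0,0]]
  ]
}}

```text
time_s: 14.35
ee_pos: [0.541, -0.1643, 0.0275]
eef_rot: [2.942, 1.571, -0.125]
force: [0.9, 0.5, -0.8]
grip_width: 0.0435
```

>>> {"op": "play_rows", "data": {
  "increments": [
    [[70,0,0,0,0],[70,0,0,0,0],[70,0,0,0,0],[70,0,0,0,0],[70,0,0,0,0]]
  ]
}}

```text
time_s: 14.77
ee_pos: [0.541, -0.1643, 0.0275]
eef_rot: [3.049, 1.571, -0.018]
force: [-0.3, 0.4, -0.7]
grip_width: 0.0682
```

>>> {"op": "play_rows", "data": {
  "increments": [
    [[70,-0.5,0,0,0],[70,-1.5,0,0,0],[70,-3,0,0,0],[70,-4,0,0,0],[70,-4,0,0,0],[70,-2,0,0,0],[70,0,0,0,0],[70,0,0,0,0]]
  ]
}}

```text
time_s: 15.43
ee_pos: [0.5412, -0.1644, 0.1785]
eef_rot: [2.721, 1.569, -0.346]
force: [-1.0, -0.6, -0.8]
grip_width: 0.0682
```

```bash
python3 - <<'E'
from h import *
o,R=state()
im=ctrl.camera('wrist'); cv2.imwrite('pics/w11.png',im[:,:,::-1])
b,l=blobs(mask(im,'red'),300); print(b)
E
```

```text
t 15.43 pos [ 0.5412 -0.1644  0.1785] zyaw -175.7 tilt [ 0.002 -0.001 -1.   ] F [-0.99 -0.64 -0.79] w 0.0682 q [-0.36  0.36  1.51  0.    1.27  1.14]
[(1, [293, 195, 60, 69, 2972], [322.4, 229.2]), (2, [177, 283, 30, 48, 712], [192.6, 310.9]), (3, [433, 283, 28, 48, 481], [446.8, 308.4]), (5, [245, 286, 156, 45, 6240], [321.7, 308.6])]
```

View pics/w11.png

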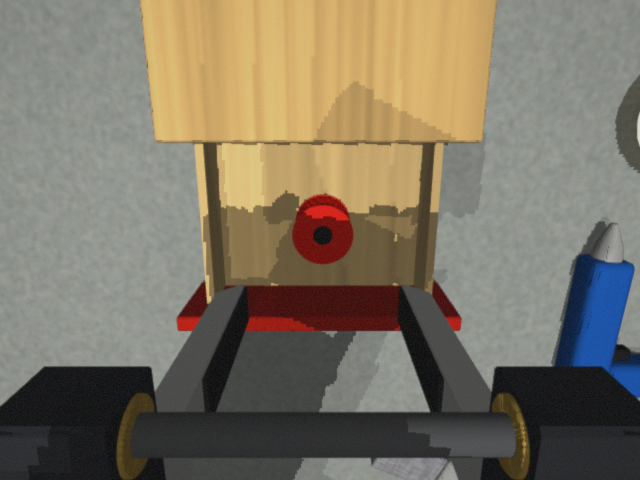

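The spool stands upright in the drawer, top centre at (322,236). I'll back out in front of the panel and close the fingers to push.

>>> {"op": "play_rows", "data": {
  "increments": [
    [[255,0,0,3,0],[255,0,0,3,0],[255,0,0,3,0],[255,0,0,1.5,0],[255,0,0,0,0],[255,3,0,0,0],[255,3,0,0,0],[255,3,0,0,0],[255,2.3,0,0,0],[255,1,0,0,0],[255,0,0,0,0],[255,0,0,0,0]]
  ]
}}

```text
time_s: 16.48
ee_pos: [0.4366, -0.1722, 0.0545]
eef_rot: [-0.603, 1.57, 2.613]
force: [-0.7, -0.7, 0.9]
grip_width: 0.0003
```

```bash
python3 - <<'E'
from h import *
to([.46,-.169,.055],-175.7)
im=ctrl.camera('wrist'); cv2.imwrite('pics/w12.png',im[:,:,::-1])
E
```

```text
t 16.48 pos [ 0.4366 -0.1722  0.0545] zyaw -175.7 tilt [-0.001  0.    -1.   ] F [-0.69 -0.7   0.95] w 0.0003 q [-0.45  0.32  1.89  0.    0.93  1.04]
turn deg 0.0 (alt half turn -180.0 )
now-axes shift cm [-0.05 -0.14 -2.36]
after-turn shift cm [-0.05 -0.14 -2.36]
```

View pics/w12.png

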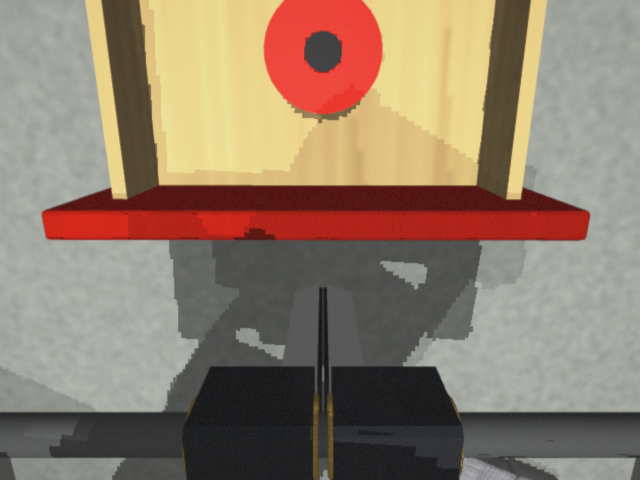

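>>> {"op": "play_rows", "data": {
  "increments": [
    [[255,0,0,-0.7,0],[255,0,0,-0.7,0],[255,0,0,-0.4,0],[255,0,0,-0.2,0],[255,0,0,-0.1,0],[255,0,0,-0.1,0],[255,0,0,-0.1,0],[255,0,0,-0.1,0],[255,0,0,-0.1,0],[255,0,0,-0.1,0],[255,0,0,-0.1,0],[255,0,0,-0.1,0]]
  ]
}}

```text
time_s: 17.53
ee_pos: [0.4641, -0.1701, 0.0544]
eef_rot: [-0.122, 1.57, 3.095]
force: [-2.4, -0.3, 2.3]
grip_width: 0.0004
```

>>> {"op": "play_rows", "data": {
  "increments": [
    [[255,0,0,-0.1,0],[255,0,0,-0.1,0],[255,0,0,-0.1,0],[255,0,0,-0.15,0],[255,0,0,-0.15,0],[255,0,0,-0.15,0]]
  ]
}}

```text
time_s: 18.03
ee_pos: [0.4718, -0.1696, 0.0545]
eef_rot: [1.134, 1.571, -1.932]
force: [-2.8, -0.5, 2.2]
grip_width: 0.0004
```

>>> {"op": "play_rows", "data": {
  "increments": [
    [[255,0,0,-0.2,0],[255,0,0,-0.2,0],[255,0,0,-0.2,0],[255,0,0,-0.2,0],[255,0,0,-0.2,0],[255,0,0,-0.2,0],[255,0,0,-0.2,0],[255,0,0,-0.2,0],[255,0,0,-0.2,0],[255,0,0,-0.2,0],[255,0,0,-0.2,0],[255,0,0,-0.2,0]]
  ]
}}

```text
time_s: 19.03
ee_pos: [0.4958, -0.1677, 0.0545]
eef_rot: [1.001, 1.571, -2.065]
force: [-2.5, -1.3, 2.1]
grip_width: 0.0003
```

```bash
python3 - <<'E'
from h import *
state()
im=ctrl.camera('wrist'); cv2.imwrite('pics/w13.png',im[:,:,::-1])
E
```

```text
t 19.03 pos [ 0.4958 -0.1677  0.0545] zyaw -175.71 tilt [-0. -0. -1.] F [-2.52 -1.34  2.09] w 0.0003 q [-0.4   0.42  1.74 -0.    0.98  1.1 ]
```

View pics/w13.png

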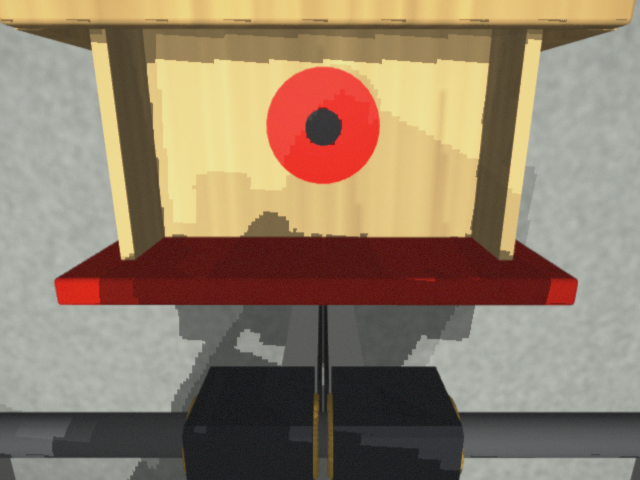

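The spool is still upright at (323,126) and the drawer is moving smoothly. I'll keep pushing.

>>> {"op": "play_rows", "data": {
  "increments": [
    [[255,0,0,-0.2,0],[255,0,0,-0.2,0],[255,0,0,-0.2,0],[255,0,0,-0.2,0],[255,0,0,-0.2,0],[255,0,0,-0.2,0],[255,0,0,-0.2,0],[255,0,0,-0.2,0],[255,0,0,-0.2,0],[255,0,0,-0.2,0],[255,0,0,-0.2,0],[255,0,0,-0.2,0]]
  ]
}}

```text
time_s: 20.08
ee_pos: [0.5197, -0.1659, 0.0544]
eef_rot: [-0.716, 1.571, 2.5]
force: [-2.6, -1.0, 0.5]
grip_width: 0.0006
```

>>> {"op": "play_rows", "data": {
  "increments": [
    [[255,0,0,-0.2,0],[255,0,0,-0.2,0],[255,0,0,-0.2,0],[255,0,0,-0.2,0],[255,0,0,-0.2,0],[255,0,0,-0.2,0],[255,0,0,-0.2,0],[255,0,0,-0.2,0],[255,0,0,-0.2,0],[255,0,0,-0.2,0],[255,0,0,-0.2,0],[255,0,0,-0.2,0]]
  ]
}}

```text
time_s: 21.08
ee_pos: [0.5437, -0.1641, 0.0544]
eef_rot: [-0.021, 1.571, -3.088]
force: [-2.5, -1.2, 0.5]
grip_width: 0.0002
```

>>> {"op": "play_rows", "data": {
  "increments": [
    [[255,0,0,-0.2,0],[255,0,0,-0.2,0],[255,0,0,-0.2,0],[255,0,0,-0.2,0],[255,0,0,-0.2,0],[255,0,0,-0.1,0],[255,0,0,-0.1,0],[255,0,0,-0.1,0]]
  ]
}}

```text
time_s: 21.75
ee_pos: [0.5565, -0.1632, 0.0544]
eef_rot: [0.491, 1.571, -2.575]
force: [-2.6, -0.9, -0.4]
grip_width: 0.0005
```

>>> {"op": "play_rows", "data": {
  "increments": [
    [[255,0,0,-0.1,0],[255,0,0,-0.1,0],[255,0,0,-0.1,0],[255,0,0,-0.1,0],[255,0,0,-0.1,0],[255,0,0,-0.1,0],[255,0,0,-0.1,0],[255,0,0,-0.1,0],[255,0,0,-0.1,0],[255,0,0,-0.1,0],[255,0,0,-0.1,0],[255,0,0,-0.1,0]]
  ]
}}

```text
time_s: 22.75
ee_pos: [0.5685, -0.1623, 0.0544]
eef_rot: [-0.099, 1.571, 3.118]
force: [-3.2, -2.9, -0.1]
grip_width: 0.0005
```

>>> {"op": "play_rows", "data": {
  "increments": [
    [[255,0,0,-0.1,0],[255,0,0,-0.1,0],[255,0,0,-0.1,0]]
  ]
}}

```text
time_s: 23.0
ee_pos: [0.5715, -0.1621, 0.0544]
eef_rot: [0.228, 1.571, -2.839]
force: [-3.1, -2.0, 0.1]
grip_width: 0.0004
```

>>> {"op": "play_rows", "data": {
  "increments": [
    [[255,0,0,-0.1,0],[255,0,0,-0.05,0]]
  ]
}}

```text
time_s: 23.17
ee_pos: [0.573, -0.1619, 0.0544]
eef_rot: [1.963, 1.571, -1.103]
force: [-3.0, -1.6, -2.1]
grip_width: 0.0001
```

>>> {"op": "play_rows", "data": {
  "increments": [
    [[255,0,0,-0.05,0],[255,0,0,-0.05,0]]
  ]
}}

```text
time_s: 23.33
ee_pos: [0.5739, -0.1619, 0.0544]
eef_rot: [-0.422, 1.571, 2.795]
force: [-3.1, -1.8, -1.8]
grip_width: 0.0006
```

>>> {"op": "play_rows", "data": {
  "increments": [
    [[255,0,0,-0.05,0],[255,0,0,0,0]]
  ]
}}

```text
time_s: 23.5
ee_pos: [0.5745, -0.1618, 0.0545]
eef_rot: [-2.93, 1.571, 0.287]
force: [-1.5, -1.2, -0.7]
grip_width: 0.0003
```

>>> {"op": "play_rows", "data": {
  "increments": [
    [[255,0,0,-0.05,0],[255,0,0,0,0]]
  ]
}}

```text
time_s: 23.67
ee_pos: [0.575, -0.1617, 0.0544]
eef_rot: [-1.993, 1.571, 1.223]
force: [-2.3, -2.1, -1.4]
grip_width: 0.0002
```

>>> {"op": "play_rows", "data": {
  "increments": [
    [[255,0,0,-0.05,0],[255,0,0,0,0]]
  ]
}}

```text
time_s: 23.83
ee_pos: [0.5755, -0.1617, 0.0544]
eef_rot: [-2.569, 1.571, 0.648]
force: [-2.5, -2.3, -0.8]
grip_width: 0.0004
```

>>> {"op": "play_rows", "data": {
  "increments": [
    [[255,0,0,-0.05,0],[255,0,0,0,0]]
  ]
}}

```text
time_s: 24.0
ee_pos: [0.5759, -0.1617, 0.0544]
eef_rot: [-0.361, 1.571, 2.856]
force: [-3.6, -1.7, 0.1]
grip_width: 0.0005
```

>>> {"op": "play_rows", "data": {
  "increments": [
    [[255,0,0,-0.05,0],[255,0,0,0,0]]
  ]
}}

```text
time_s: 24.17
ee_pos: [0.5763, -0.1616, 0.0545]
eef_rot: [-0.312, 1.57, 2.905]
force: [-4.6, -1.7, 0.4]
grip_width: 0.0002
```

>>> {"op": "play_rows", "data": {
  "increments": [
    [[255,0,0,-0.05,0],[255,0,0,0,0]]
  ]
}}

```text
time_s: 24.33
ee_pos: [0.5766, -0.1616, 0.0544]
eef_rot: [-0.191, 1.57, 3.026]
force: [-6.2, -2.3, 1.4]
grip_width: 0.0005
```

>>> {"op": "play_rows", "data": {
  "increments": [
    [[255,0,0,-0.05,0],[255,0,0,0,0]]
  ]
}}

```text
time_s: 24.5
ee_pos: [0.5769, -0.1616, 0.0544]
eef_rot: [-0.186, 1.569, 3.03]
force: [-8.0, -1.7, 2.0]
grip_width: 0.0006
```

It's at the stop, at 8 N. I'll ease off slowly so the spool stays standing.

>>> {"op": "play_rows", "data": {
  "increments": [
    [[255,0,0,0.2,0],[255,0,0,0.2,0],[255,0,0,0.2,0],[255,0,0,0.2,0],[255,0,0,0.2,0],[255,0,0,0.2,0],[255,0,0,0.2,0],[255,0,0,0.3,0],[255,0,0,0.5,0],[255,0,0,1,0],[255,0,0,2,0],[255,0,0,2,0]]
  ]
}}

```text
time_s: 25.5
ee_pos: [0.5049, -0.1669, 0.0544]
eef_rot: [2.949, 1.57, -0.118]
force: [0.9, 0.1, -0.3]
grip_width: 0.0005
```

```bash
python3 - <<'E'
from h import *
state()
im=ctrl.camera('wrist'); cv2.imwrite('pics/w14.png',im[:,:,::-1])
E
```

```text
t 25.5 pos [ 0.5049 -0.1669  0.0544] zyaw -175.68 tilt [ 0.001 -0.    -1.   ] F [ 0.9   0.13 -0.33] w 0.0005 q [-0.39  0.44  1.72  0.    0.99  1.11]
```

View pics/w14.png

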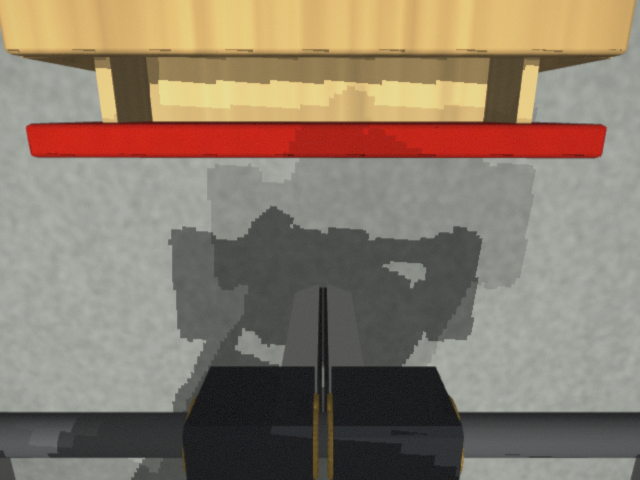

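The panel has stayed shut. I'll back off and compare with the first pictures.

>>> {"op": "play_rows", "data": {
  "increments": [
    [[255,0,0,3,0],[255,-3,0,3,0],[255,-4,0,0,0],[255,-4,0,0,0],[255,0,0,0,0],[255,0,0,0,0],[255,0,0,0,0],[255,0,0,0,0]]
  ]
}}

```text
time_s: 26.22
ee_pos: [0.4458, -0.1711, 0.1626]
eef_rot: [-0.551, 1.569, 2.666]
force: [0.5, 0.2, -0.1]
grip_width: 0.0003
```

```bash
python3 - <<'E'
from h import *
o,R=state()
im=ctrl.camera('wrist'); cv2.imwrite('pics/w15.png',im[:,:,::-1])
c=max(cv2.findContours(mask(im,'red'),0,2)[0],key=cv2.contourArea); q=cv2.approxPolyDP(c,2,True)[:,0]
print(q.tolist()); print(wplane(q,.078,o,R).round(4).tolist())
for n in ['scene','side']:
    a=cv2.imread(f'pics/{n}0.png'); b=ctrl.camera(n)[:,:,::-1].copy(); cv2.imwrite(f'pics/{n}_end.png',b)
    for nm,im in(('start',a),('end',b)):
        bb,l=blobs(mask(im[:,:,::-1],'red'),250); print(n,nm,[(x[1],x[2]) for x in bb if x[1][4]<1300])
        bb,l=blobs(mask(im[:,:,::-1],'gold'),150); print('  gold',[x[2] for x in bb if x[1][4]<600])
E
```

```text
t 26.22 pos [ 0.4458 -0.1711  0.1626] zyaw -175.7 tilt [-0.002  0.001 -1.   ] F [ 0.51  0.23 -0.12] w 0.0003 q [-0.44  0.18  1.77  0.    1.19  1.05]
[[135, 12], [138, 30], [164, 41], [165, 39], [173, 45], [187, 48], [193, 44], [196, 48], [204, 48], [206, 45], [212, 48], [216, 44], [218, 47], [225, 47], [225, 44], [227, 47], [229, 45], [236, 48], [242, 44], [245, 46], [242, 47], [246, 45], [249, 48], [252, 45], [256, 47], [252, 45], [255, 42], [258, 47], [264, 47], [259, 46], [259, 42], [267, 47], [268, 45], [261, 41], [264, 41], [267, 34], [269, 38], [266, 42], [272, 44], [270, 47], [282, 47], [279, 46], [281, 43], [285, 47], [295, 48], [293, 42], [300, 37], [301, 41], [308, 40], [301, 47], [304, 48], [306, 43], [309, 46], [307, 47], [322, 45], [330, 48], [331, 43], [336, 48], [341, 45], [347, 48], [377, 48], [379, 42], [379, 47], [385, 46], [384, 39], [392, 48], [396, 43], [398, 47], [403, 41], [405, 43], [402, 47], [426, 47], [429, 43], [429, 48], [441, 48], [440, 45], [444, 45], [445, 48], [447, 47], [444, 45], [449, 42], [449, 47], [456, 47], [451, 44], [457, 41], [458, 48], [461
[... 3123 characters left out ...]
0874, 0.078]]
scene start [([409, 188, 19, 22, 304], [417.9, 198.5]), ([235, 258, 84, 70, 1153], [272.3, 286.9])]
  gold [[529.5, 119.0], [365.5, 177.4], [381.0, 205.8]]
scene end [([234, 258, 85, 70, 1158], [272.3, 286.9])]
  gold [[529.5, 119.0], [365.5, 177.4], [381.0, 205.8]]
side start [([338, 32, 20, 31, 407], [346.2, 46.7]), ([202, 93, 45, 34, 1140], [223.8, 110.3]), ([286, 148, 35, 69, 822], [302.6, 182.6]), ([220, 347, 24, 31, 562], [231.8, 362.4])]
  gold [[361.2, 47.6], [408.9, 60.3], [274.3, 327.9], [329.5, 394.9], [323.9, 410.7]]
side end [([202, 93, 45, 34, 1137], [223.8, 110.3]), ([286, 148, 35, 69, 860], [302.9, 182.3])]
  gold [[274.3, 328.5], [329.5, 394.9], [323.5, 410.7]]
```

View pics/scene_end.png

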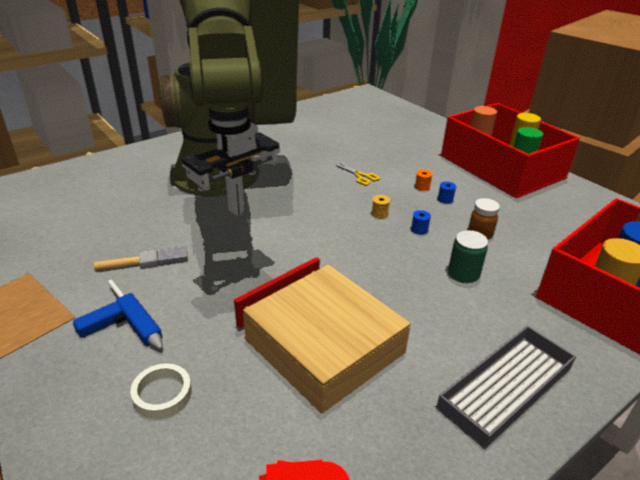

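View pics/side_end.png

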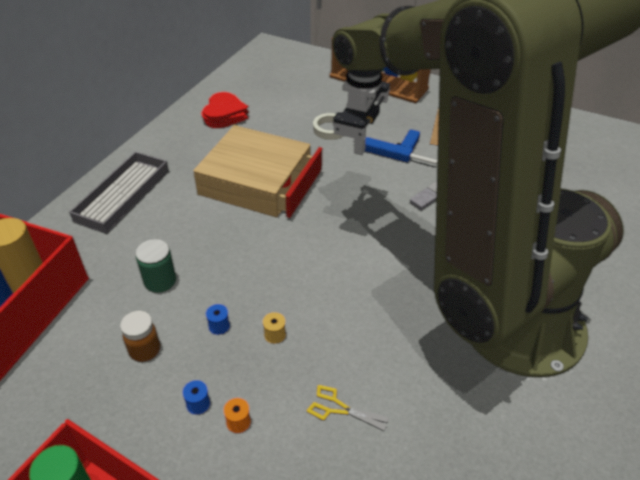

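The final views match the start. The panel's centroid in the scene view is unchanged at (272.3,286.9), the gold spool is still at (381,206), and the bystanders are in place. The arm touches nothing, so I'm handing in.

```bash
python3 -c "
from station import ctrl
print(ctrl.hand_in())"
```

```text
the job is handed in; nothing more can be done
None
```

The drawer is latched shut with the red spool inside, and I handed the job in at about 26 s of the 72 s allowed. The hand-in gives no verdict.

I pushed the front in to its stop at about 7.5 N and the drawer sprang fully out. The red spool went in upright about 52 mm behind the panel. I then pushed the drawer shut to the stop again, at about 8 N, and eased off slowly.

- **Drawer closed:** in the scene view the red front is back at its starting position (centroid 272.3, 286.9 both times). The side view agrees to within 0.3 pixel, and the wrist view measures it at the same place as at the start. It stayed shut after I backed off.
- **Force:** the highest readings came to about 9 N in total, allowing for sideways and upward force, against the 12 N limit. Readings come only at the end of each move and vary by about 1 N.
- **Other things:** the gold spool measured in the same place. By eye, the other bystanders and the blue and orange spools had not moved.
- **Spool not checked after closing:** the cabinet roof hides it. It was last seen upright with the drawer partly closed, and the later pushing showed no jolt.

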